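Take the orange travel stop out of the T-slot rail

TASK

The instrument's axis rail is being stripped: slide the orange stop along the T-slot to the open end where the lips are cut away, lift it up out of the rail there, and stand it upright on its foot inside the green tray. Leave the blue stop where it is in the slot, and leave everything else on the bench undisturbed.

Things in the scene. Friction and masses are not known exactly. Their poses are not given: they have to be found in the camera images.
- rail: Aluminium T-slot rail, fixed, 280 long (x) x 60 x 32 high, origin at centre of underside, yaw varies widely. Slot along x on the centre line: greased channel 32 wide, 10 high, floor 16 above the bench, under two 6 thick lips with a 16 gap. From x=+60 to the open end at x=+140 the lips are cut away: a pocket 40 wide, open above and at its end, where a foot lifts straight out. Black end cap, 36 high, at x=-140.
- rail_mouth (a point): point on the channel floor at the middle of the lipless pocket, rail x = +100, y = 0, 16 above the bench; axes as the rail. A stop centred here is wholly clear of the lips (it is clear from about rail x = +82).
- orange_stop: orange stop, 75 tall, 0.15 to 0.25 kg, sliding freely in the slot (friction about 0.2; play 2 each way sideways, 4 up; pushed by its top with a tilt it may bind). Origin at centre of underside, z up, x along the rail. Steel T-foot 44 (x) x 28 x 6 high; neck 12 wide up to 18; orange flange 46 x 34 at 18 to 24; grip block 30 (x) x 28 (y) from 24 to the flat top at 75. Starts mid-rail, foot on the channel floor.
- blue_stop: a second stop, same shape and size, blue, in the same slot near the capped end; its block is at least 50 from the orange one's. To stay where it is.
- green_tray: green square tray fixed to the bench, 130 x 130 outside, 30 high, walls 4, floor 4 thick, empty; origin at the centre of its underside, z up. It and the white tray may be in either of two neighbouring places.
- white_tray: white tray of the same size, fixed, which holds a pulley and a bearing block; not to be used.
- pulley: steel toothed-belt pulley, 32 across, 22 high, standing in the white tray; bystander, origin under its centre
- bearing_block: dark steel bearing block 34 x 40 x 24 in the white tray; bystander, origin under its centre
- well_plate: white multi-well plate 85 x 127 x 41 on the bench; bystander, origin under its centre
- stepper: square stepper motor 42 x 42 x 42, with its shaft pointing up to 64; bystander, origin under its centre
- fan: small black cooling fan 60 x 60 x 20 lying flat; bystander, origin under its centre
- tape_roll: yellow tape roll 90 across, 18 high, lying flat; bystander, origin under its centre
- screwdriver: screwdriver lying on the bench; bystander
There are look-alikes about, which are no part of the job. There is more than one size of the orange_stop; the one meant has the size given above.

How it is judged (in metres and radians):
On the way, in this order (a step that is already met when the one before it is completed fails the run):
1. the orange stop slid along the slot into the lipless pocket (rail x over 72 mm, within 12 mm of the centre line), its foot no more than 8 mm off the channel floor (x of orange_stop in the frame of rail between 0.072 and 0.17 m and y of orange_stop in the frame of rail between -0.012 and 0.012 m and z of orange_stop in the frame of rail between 0.01 and 0.024 m), for 0.1 s.
2. the orange stop has been lifted up out of the rail over its open end (foot above the rail's top) (x of orange_stop in the frame of rail between 0.055 and 0.2 m and y of orange_stop in the frame of rail between -0.04 and 0.04 m and z of orange_stop in the frame of rail above 0.036 m).
At the end, for the whole second after the job is handed in: The orange stop stands still, upright (within 0.12 rad), on the green tray's floor (underside within 5 mm of it), its origin within 50 mm of the tray's centre along each side; the blue stop is within 15 mm and all other loose things within 30 mm of where they started (x of orange_stop in the frame of green_tray between -0.05 and 0.05 m and y of orange_stop in the frame of green_tray between -0.05 and 0.05 m and z of orange_stop in the frame of green_tray between 0.001 and 0.009 m and angle between orange_stop's own z axis and vertical below 0.12 rad and linear speed of orange_stop below 0.02 m/s and angular speed of orange_stop below 0.2 rad/s and distance of blue_stop from where it was at the start of the episode below 0.015 m and distance of each of pulley, bearing_block, well_plate, stepper, fan, tape_roll, screwdriver from where it was at the start of the episode below 0.03 m); the robot touches nothing.
It fails at once if the blue stop is moved by 15 mm or more (distance of blue_stop from where it was at the start of the episode above 0.015 m).
It fails at once if another thing on the bench is moved by 30 mm or more (distance of any of pulley, bearing_block, well_plate, stepper, fan, tape_roll, screwdriver from where it was at the start of the episode above 0.03 m).
It also fails if it takes over 43 s, if anything falls off the work surface, if the arm or the gripper's body presses on something with over 40 N, if the wrist force passes 120 N, or if a joint passes its speed limit or range.

ROBOT

A 6-joint arm with a two-finger parallel gripper is mounted at the origin on the work surface. World frame = base frame: x ahead of the robot, y to its left, z up, the work surface at z = 0. Lengths are in mm, angles in rad, forces in N, time in s.
With the tool pointing down it reaches from about 300 to 775 mm from the base axis. Payload 14.6 kg.
Tool frame: the origin (TCP) lies at the very end of the fingers, on their centre line; the grasp point (between the pads) lies 19 mm behind it; z points along the fingers, y is the direction in which the jaws open and shut (so a half turn about z gives the same grasp; the last joint's range is limited). The gripper opens to 94 mm and grips with 3 to 60 N. Pads are 16 mm wide; open, the fingers measure 119 mm over their backs; the gripper's body (75 mm by 177 mm) begins 78 mm behind the grasp point.
Start: joints at [-0.067, 0.3, 1.521, -0, 1.321, -0.067], TCP at [549.99, -0.002, 205.446] pointing down, gripper open.
Joint ranges: [-3.03, 3.03], [-0.79, 2.21], [0.23, 2.52], [-1.04, 4.18], [0, 3.07], [-2.55, 2.55]. Speed limits (rad/s): [2.22, 2.22, 2.57, 3.14, 3.14, 3.14].

INTERFACE

Orientations are given as [roll, pitch, yaw] about the fixed x, y, z axes, in that order (R = Rz(yaw) Ry(pitch) Rx(roll)).
In Python, from cell import manip gives the robot as it stands.
- The arm moves only by the shell command python3 -m pendant 'ROWS' [FORCE]. ROWS is JSON, a list of rows, each an object with "claw": the finger opening in m, from 0 to 0.094; "delta_pos": the shift along the tool's x, y, z in m, a list of three; "rotation": the turn, a rotation vector about the tool's x, y, z in rad, a list of three. A call has 1 to 10 rows; each row is the pose to reach, as a shift and turn from the pose measured when the call began, along the tool's axes at that moment; what a row does not reach only later rows make up. A row lasts 1/8 s, in which the tool goes at most 62.5 mm and 10.7 degrees, less where a joint would pass 70% of its speed; a pose out of reach is approached as far as the arm can. A call with a gripper value outside its range is refused whole. The fingers move at their own pace and stop on an object; FORCE is the grip in N (left out, the last holds). Time passes only in rows, so rows that repeat a pose let the fingers close. It gives the time, the measured TCP pose, the force and the opening at its end, in the units of the state.
- manip.read_state(): the state, without advancing time (a new reading comes with each control period).
- manip.camera(name): name is "scene" or "side" or "wrist"; returns the picture (400x640x3 uint8, red, green, blue); there is no depth.
- manip.camera_model(name): a dict with "fx", "fy", "cx", "cy" (pixels), "cam_to_world" (4x4, takes a point from camera to world coordinates); the wrist camera has in their place "T_tool_cam" (4x4, takes a point from camera to tool coordinates, whose origin is the TCP and whose axes are the flange's). Camera axes: x right, y up, looking along -z (the intrinsics and any distortion apply to the point x, -y, -z); pixel columns grow to the right and rows downward; lengths in mm; the calibration is good to about 2 mm. The wrist camera is an equidistant fisheye: a pixel r from the principal point sees the ray r / f radians off the axis. A picture is of the moment at which its call begins: read the wrist's pose just before it. camera_model takes no time and is no camera call.
- manip.sign_off(): hands the job in, once; it reports no verdict.
The state is a dict: "clock": time; "joints": joint angles; "qd": joint speeds; "effort": joint torques, N m; "eef_pos": TCP position; "eef_rot": TCP orientation; "wrist_force": force on the tool from outside, world axes, zero at the start; "moment": the same for the moment, N m; "finger_gap": finger opening in mm.
Only numpy, scipy, OpenCV 4.12 (cv2) and the standard library are available. Lean on these libraries where they do the work, as an engineer would, in place of code of your own. Each camera call takes 0.05 s, during which the arm holds its last target.

## Working session

There is one attempt and no reset: what is moved stays moved. The work goes in short steps, Python scripts to look and compute and a shell command to move; the robot and the scene stay as the last step left them, time stands still between calls to the robot, and variables do not carry over. Pictures are saved under pics/ and viewed, and the job is handed in when it is done.

```bash
mkdir -p pics; ls
python3 - <<'E'
from cell import manip
import cv2,numpy as np
for n in ["scene","side","wrist"]:
    s=manip.read_state()
    im=manip.camera(n); cv2.imwrite(f"pics/{n}0.png",im[:,:,::-1])
    m=manip.camera_model(n); print(n,{k:np.round(np.array(v),3).tolist() for k,v in m.items() if not isinstance(v,str)})
print(s)
E
```

```text
pics
scene {'fx': 430.697, 'fy': 430.697, 'cx': 326.409, 'cy': 195.531, 'cam_to_world': [[-0.883, -0.382, 0.273, 986.099], [0.469, -0.72, 0.511, 734.288], [0.001, 0.579, 0.815, 1214.823], [0.0, 0.0, 0.0, 1.0]]}
side {'fx': 394.841, 'fy': 394.841, 'cx': 323.217, 'cy': 196.279, 'cam_to_world': [[0.963, 0.189, -0.193, 360.164], [-0.27, 0.687, -0.675, -803.57], [0.005, 0.702, 0.712, 901.559], [0.0, 0.0, 0.0, 1.0]]}
wrist {'fx': 309.707, 'fy': 309.707, 'cx': 318.487, 'cy': 204.51, 'T_tool_cam': [[-0.001, 0.969, 0.248, 73.817], [1.0, 0.0, 0.001, 1.048], [0.001, 0.248, -0.969, -178.663], [0.0, 0.0, 0.0, 1.0]]}
{'clock': 0.1, 'joints': array([-6.66010822e-02,  3.00389543e-01,  1.52145091e+00,  2.82633630e-06,
        1.32070430e+00, -6.66031987e-02]), 'qd': array([-3.24175603e-04, -1.66833763e-03, -1.23913941e-03, -7.19212067e-04,
       -2.20899735e-05,  5.94686239e-04]), 'effort': array([ 1.84928511e-03, -5.32644153e+01, -3.53284299e+01,  7.10431044e-02,
        2.34944851e-02, -7.30603051e-05]), 'eef_pos': array([5.49791778e+02, 1.11024643e-02, 2.04986132e+02]), 'eef_rot': array([-3.14064284e+00, -6.60978537e-05,  1.57079771e+00]), 'wrist_force': array([ 0.34188867, -0.11610993, -0.72751989]), 'moment': array([-0.00057171, -0.06290388, -0.01366811]), 'finger_gap': 94.14201705956617}
```

View pics/scene0.png

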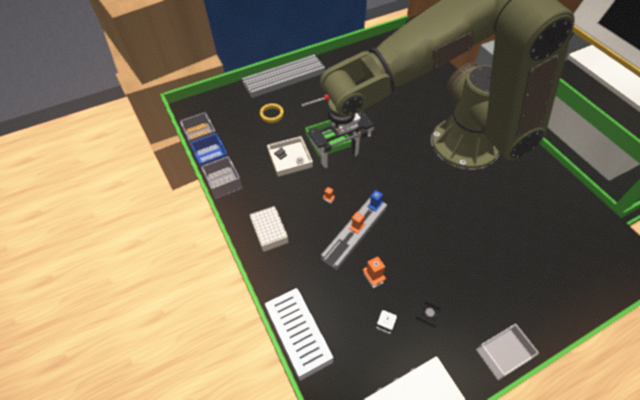

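View pics/side0.png

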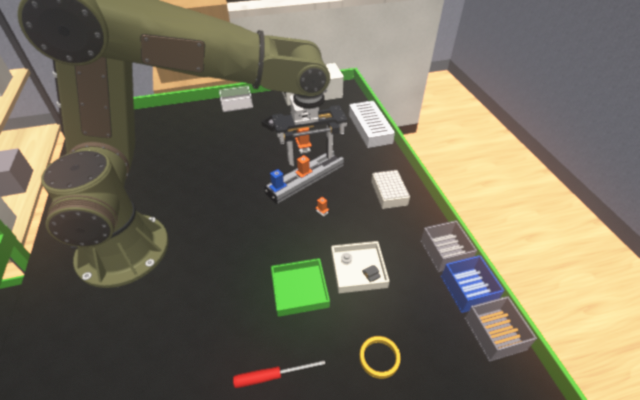

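View pics/wrist0.png

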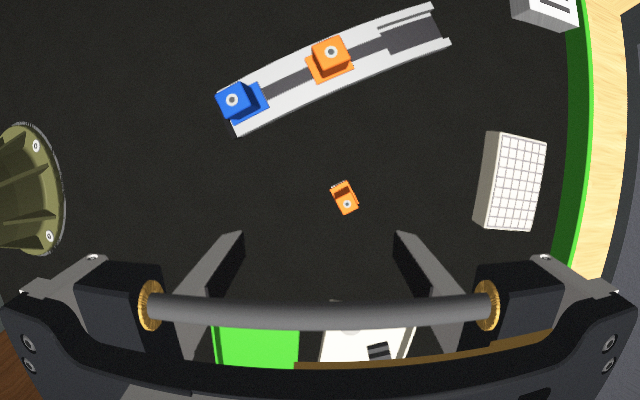

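The orange candidates are the stop in the rail at scene (357,222), a small orange stop on the bench at (329,195), and a large orange stop on the bench at (375,270). Only the one in the rail fits the description. Next I'll measure it.

```bash
cat > h.py <<'E'
from cell import manip
import cv2,numpy as np
from scipy.spatial.transform import Rotation as R
def Ttool(s):
    T=np.eye(4);T[:3,:3]=R.from_euler('xyz',s['eef_rot']).as_matrix();T[:3,3]=s['eef_pos'];return T
def ray(n,uv,s=None):
    m=manip.camera_model(n);u,v=(uv[0]-m['cx'])/m['fx'],(uv[1]-m['cy'])/m['fy']
    if n=='wrist':
        r=np.hypot(u,v);d=np.array([u/r*np.sin(r),-v/r*np.sin(r),-np.cos(r)]);T=Ttool(s)@np.array(m['T_tool_cam'])
    else: d=np.array([u,-v,-1.]);T=np.array(m['cam_to_world'])
    return T[:3,3],T[:3,:3]@d
def onz(n,uv,z,s=None):
    o,d=ray(n,uv,s);return (o+d*(z-o[2])/d[2])
E
python3 - <<'E'
from h import *
s=manip.read_state()
for nm,uv,z in [('orange top',(330,51),91),('blue top',(232,100),91),('railend a',(432,4),32),('railend b',(451,43),32),('cap corner',(238,136),36),('small',(347,204),50),('tray a',(299,327),30)]:
    print(nm,np.round(onz('wrist',uv,z,s),1))
im=cv2.imread('pics/scene0.png');c=im[150:320,260:430];cv2.imwrite('pics/c1.png',cv2.resize(c,(600,600),interpolation=cv2.INTER_CUBIC))
im=cv2.imread('pics/side0.png');c=im[140:320,240:420];cv2.imwrite('pics/c2.png',cv2.resize(c,(600,600),interpolation=cv2.INTER_CUBIC))
E
```

```text
orange top [561.4 147.   91. ]
blue top [468.  101.9  91. ]
railend a [687.1 232.6  32. ]
railend b [709.4 183.6  32. ]
cap corner [458.8  65.3  36. ]
small [582.3 -11.1  50. ]
tray a [ 523.1 -193.3   30. ]
```

View pics/c1.png

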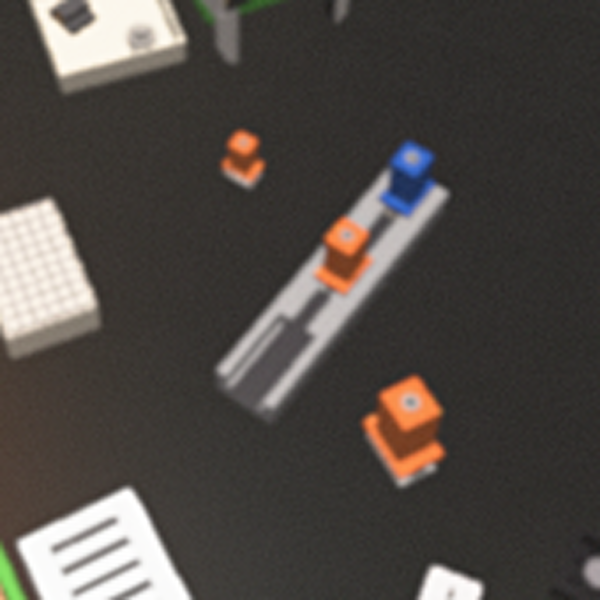

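View pics/c2.png

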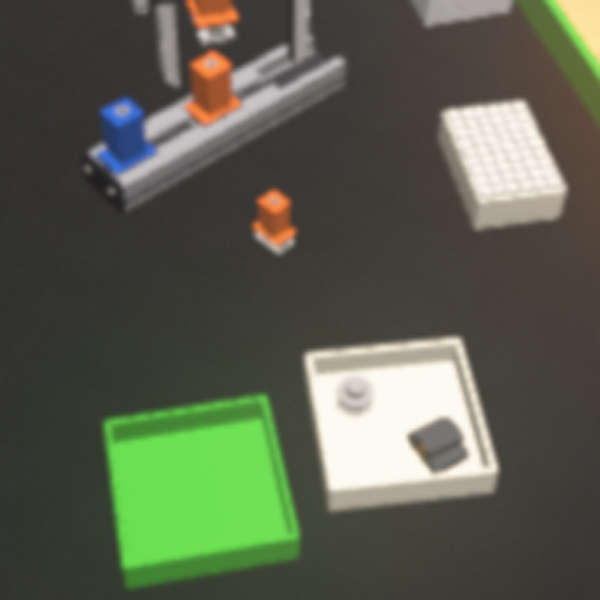

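Run:
```python
from h import *
for nm,uv in [('orange',(358.3,216.6)),('blue',(376.2,194.5)),('small',(260+242*.2833,150+140*.2833)),('big',(260+410*.2833,150+402*.2833))]:
    print(nm,'scene',np.round(onz('scene',uv,91),1))
for nm,uv in [('orange',(303.3,158.9)),('blue',(276.9,172.4))]:
    print(nm,'side',np.round(onz('side',uv,91),1))
def tri(a,b):
    A=[];B=[]
    for o,d in (a,b):
        d=d/np.linalg.norm(d);P=np.eye(3)-np.outer(d,d);A.append(P);B.append(P@o)
    return np.linalg.lstsq(np.vstack(A),np.hstack(B),rcond=None)[0]
s=manip.read_state()
for n,a,b,c in [('orange',(358.3,216.6),(303.3,158.9),(330,51)),('blue',(376.2,194.5),(276.9,172.4),(232,100))]:
    print(n,'tri',np.round(tri(ray('scene',a),ray('side',b)),1),np.round(tri(ray('scene',a),ray('wrist',c,s)),1))
print('small tri',np.round(tri(ray('scene',(328.6,189.7)),ray('wrist',(347,204),s)),1))
im=cv2.imread('pics/side0.png');hsv=cv2.cvtColor(im,cv2.COLOR_BGR2HSV)
m=cv2.inRange(hsv,(45,120,60),(75,255,255));m[:240]=0;m[:,:250]=0;m[330:]=0;m[:,345:]=0
cs,_=cv2.findContours(m,0,2);c=max(cs,key=cv2.contourArea)
ap=cv2.approxPolyDP(c,4,True)[:,0];print(ap.tolist())
for p in ap: print(p,np.round(onz('side',p,30)[:2]),np.round(onz('side',p,0)[:2]))
```

```text
orange scene [560.5 146.6  91. ]
blue scene [467.2 101.   91. ]
small scene [593.1  12.5  91. ]
big scene [596.8 309.9  91. ]
orange side [563.9 142.4  91. ]
blue side [470.9 101.5  91. ]
orange tri [562.2 145.3  89.6] [561.1 146.9  91.9]
blue tri [469.3 101.3  92. ] [468.1 101.8  92.6]
small tri [581.4  -9.   57.4]
[[319, 258], [271, 266], [279, 316], [328, 307]]
[319 258] [ 523. -198.] [ 528. -178.]
[271 266] [ 394. -189.] [ 395. -168.]
[279 316] [ 386. -335.] [ 387. -319.]
[328 307] [ 506. -344.] [ 511. -328.]
```

Both stops' tops triangulate to about z 91, as expected. That puts orange at (561,147), blue at (468,101), rail yaw about 25°, and the green tray centre near (454,-258). I'll turn to the rail and hover above the stop to refine these.

```bash
python3 -m pendant '[{"claw":0.094,"delta_pos":[0.05,0.004,0],"rotation":[0,0,0.185]},{"claw":0.094,"delta_pos":[0.1,0.008,0],"rotation":[0,0,0.37]},{"claw":0.094,"delta_pos":[0.13,0.011,0],"rotation":[0,0,0.55]},{"claw":0.094,"delta_pos":[0.147,0.0115,0],"rotation":[0,0,0.74]},{"claw":0.094,"delta_pos":[0.147,0.0115,0],"rotation":[0,0,0.92]},{"claw":0.094,"delta_pos":[0.147,0.0115,0],"rotation":[0,0,1.13]},{"claw":0.094,"delta_pos":[0.147,0.0115,0],"rotation":[0,0,1.13]},{"claw":0.094,"delta_pos":[0.147,0.0115,0],"rotation":[0,0,1.13]}]'
python3 - <<'E'
from h import *
s=manip.read_state();im=manip.camera('wrist');cv2.imwrite('pics/w1.png',im[:,:,::-1]);print(s['eef_pos'],s['eef_rot'],s['joints'])
E
```

```text
clock: 1.15
eef_pos: [561.3, 146.9, 204.9]
eef_rot: [-3.141, 0.001, 0.444]
wrist_force: [0.2, 0.1, 0.1]
finger_gap: 94.3
[561.27758663 146.94679323 204.9265428 ] [-3.14110372e+00  9.35115004e-04  4.44301693e-01] [1.92823787e-01 3.68405777e-01 1.43129555e+00 2.47252371e-04
 1.34291870e+00 1.31926267e+00]
```

View pics/w1.png

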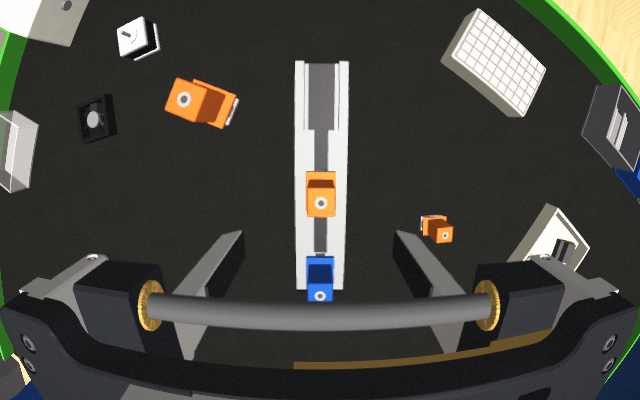

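Run:
```python
from h import *
s=manip.read_state();im=cv2.imread('pics/w1.png')
hsv=cv2.cvtColor(im,cv2.COLOR_BGR2HSV)
# ring centres: low-sat bright inside orange/blue top
for nm,(x0,x1,y0,y1) in {'orange':(308,334,190,215),'blue':(310,331,289,301)}.items():
    g=hsv[y0:y1,x0:x1,1];yy,xx=np.nonzero(g<110);uv=(xx.mean()+x0,yy.mean()+y0);print(nm,uv,np.round(onz('wrist',uv,91,s),1))
m=((hsv[:,:,1]<60)&(hsv[:,:,2]>150))
P=[]
for v in list(range(66,165,6))+list(range(220,252,6)):
    xs=np.nonzero(m[v,285:360])[0]+285
    a,b=onz('wrist',(xs.min()-.5,v),32,s),onz('wrist',(xs.max()+.5,v),32,s);P.append((a+b)/2)
    if v%24==0: print(v,xs.min(),xs.max(),np.linalg.norm(a-b).round(1))
P=np.array(P)[:,:2];vx,vy,x0,y0=cv2.fitLine(P.astype(np.float32),cv2.DIST_HUBER,0,.01,.01).ravel()
print('yaw',np.degrees(np.arctan2(vy,vx)),x0,y0)
n=np.array([-vy,vx]);
print('off orange?',n@(np.array([561.3,146.8])-[x0,y0]))
e=(onz('wrist',(295,61.5),32,s)+onz('wrist',(348,61.5),32,s))/2;print('end',e)
cut=onz('wrist',(303,130),32,s);print('cut',cut, 'tool x:',Ttool(s)[:3,0])
```

```text
orange (np.float64(320.6209677419355), np.float64(202.5483870967742)) [561.9 146.6  91. ]
blue (np.float64(319.6170212765957), np.float64(295.5)) [467.3 102.6  91. ]
72 295 348 60.5
96 295 347 59.4
120 295 347 59.6
144 295 347 60.0
yaw 24.991716 607.72955 167.69348
off orange? 0.6786925049975554
end [696.61422454 209.15423957  32.        ]
cut [616.15883231 193.98246771  32.        ] tool x: [ 0.90300983  0.42961884 -0.00095002]
```

The rail's 60 mm width checks out and its yaw is 25.0°. The stop is at about rail x = -9, so the slide is about 104 mm. Descending to TCP z of about 47 and gripping.

```bash
python3 -m pendant '[{"claw":0.094,"delta_pos":[0,0.0005,0.04],"rotation":[0,0,0.008]},{"claw":0.094,"delta_pos":[0,0.0005,0.08],"rotation":[0,0,0.008]},{"claw":0.094,"delta_pos":[0,0.0005,0.12],"rotation":[0,0,0.008]},{"claw":0.094,"delta_pos":[0,0.0005,0.145],"rotation":[0,0,0.008]},{"claw":0.094,"delta_pos":[0,0.0005,0.157],"rotation":[0,0,0.008]},{"claw":0.094,"delta_pos":[0,0.0005,0.157],"rotation":[0,0,0.008]},{"claw":0.094,"delta_pos":[0,0.0005,0.157],"rotation":[0,0,0.008]}]' 25
python3 -m pendant '[{"claw":0.04,"delta_pos":[0,0,0],"rotation":[0,0,0]},{"claw":0.04,"delta_pos":[0,0,0],"rotation":[0,0,0]},{"claw":0.02,"delta_pos":[0,0,0],"rotation":[0,0,0]},{"claw":0.02,"delta_pos":[0,0,0],"rotation":[0,0,0]},{"claw":0.02,"delta_pos":[0,0,0],"rotation":[0,0,0]},{"claw":0.02,"delta_pos":[0,0,0],"rotation":[0,0,0]}]' 25
python3 -c "
from h import *
s=manip.read_state();print(s['eef_pos'],s['eef_rot'],s['moment']);cv2.imwrite('pics/w2.png',manip.camera('wrist')[:,:,::-1])"
```

```text
clock: 2.08
eef_pos: [562.0, 146.6, 49.1]
eef_rot: [-3.142, -0.001, 0.437]
wrist_force: [0.2, 0.0, 1.1]
finger_gap: 93.9
clock: 2.82
eef_pos: [561.9, 146.6, 49.1]
eef_rot: [-3.142, -0.001, 0.437]
wrist_force: [-0.6, 0.7, -0.0]
finger_gap: 37.6
[561.94213216 146.62883432  49.11219359] [-3.14151920e+00 -7.17709982e-04  4.36551231e-01] [0.01114791 0.08739831 0.04633506]
```

View pics/w2.png

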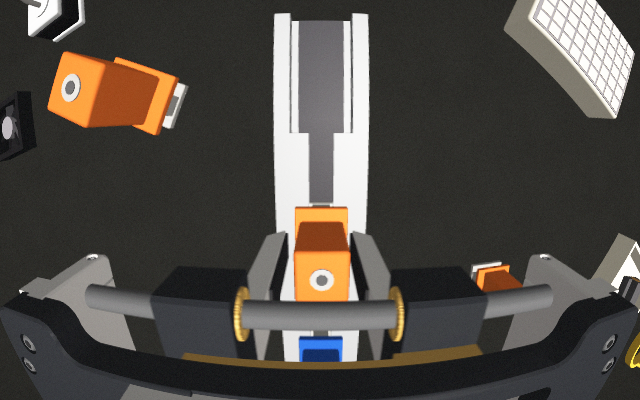

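Fingers still closing (37.6 mm), with the stop centred between them at (321,280).

```bash
python3 -m pendant '[{"claw":0.02,"delta_pos":[0,0,0],"rotation":[0,0,0]},{"claw":0.02,"delta_pos":[0,0,0],"rotation":[0,0,0]},{"claw":0.02,"delta_pos":[0,0,0],"rotation":[0,0,0]},{"claw":0.02,"delta_pos":[0,0,0],"rotation":[0,0,0]}]' 25
```

```text
clock: 3.38
eef_pos: [562.0, 146.6, 49.1]
eef_rot: [3.142, -0.001, 0.437]
wrist_force: [-0.5, -0.4, 0.6]
finger_gap: 28.0
```

```bash
python3 -m pendant '[{"claw":0.02,"delta_pos":[0.008,0,0],"rotation":[0,0,0]},{"claw":0.02,"delta_pos":[0.016,0,0],"rotation":[0,0,0]},{"claw":0.02,"delta_pos":[0.024,0,0],"rotation":[0,0,0]},{"claw":0.02,"delta_pos":[0.03,0,0],"rotation":[0,0,0]},{"claw":0.02,"delta_pos":[0.03,0,0],"rotation":[0,0,0]}]' 25
```

```text
clock: 4.0
eef_pos: [589.5, 159.5, 49.1]
eef_rot: [3.142, -0.001, 0.437]
wrist_force: [0.3, 1.0, 1.1]
finger_gap: 28.1
```

```bash
python3 -m pendant '[{"claw":0.02,"delta_pos":[0.01,0,0],"rotation":[0,0,0]},{"claw":0.02,"delta_pos":[0.02,0,0],"rotation":[0,0,0]},{"claw":0.02,"delta_pos":[0.03,0,0],"rotation":[0,0,0]},{"claw":0.02,"delta_pos":[0.04,0,0],"rotation":[0,0,0]},{"claw":0.02,"delta_pos":[0.05,0,0],"rotation":[0,0,0]},{"claw":0.02,"delta_pos":[0.06,0,0],"rotation":[0,0,0]},{"claw":0.02,"delta_pos":[0.069,0,0],"rotation":[0,0,0]},{"claw":0.02,"delta_pos":[0.075,0,0],"rotation":[0,0,0]},{"claw":0.02,"delta_pos":[0.075,0,0],"rotation":[0,0,0]},{"claw":0.02,"delta_pos":[0.075,0,0],"rotation":[0,0,0]}]' 25
python3 -c "
from h import *
for n in ['wrist','scene','side']: cv2.imwrite(f'pics/{n}3.png',manip.camera(n)[:,:,::-1])
im=cv2.imread('pics/scene3.png');cv2.imwrite('pics/c3.png',cv2.resize(im[150:320,260:430],(600,600),interpolation=cv2.INTER_CUBIC))"
```

```text
clock: 5.25
eef_pos: [657.4, 191.2, 49.1]
eef_rot: [3.142, -0.001, 0.437]
wrist_force: [-0.4, 0.2, 0.2]
finger_gap: 28.1
```

View pics/c3.png

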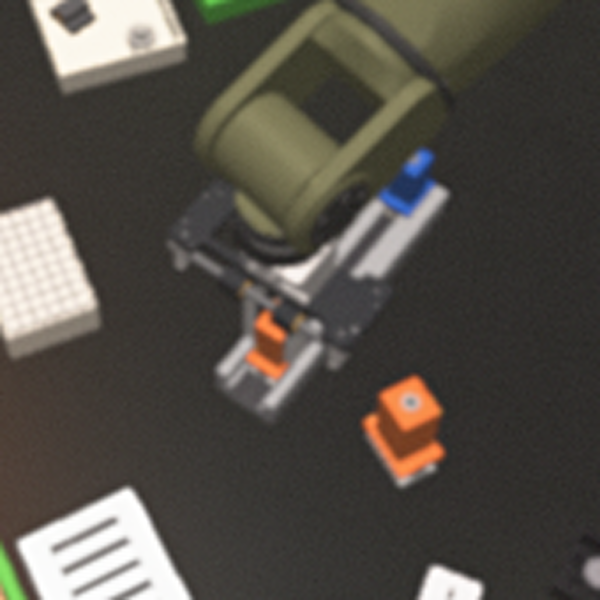

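View pics/wrist3.png

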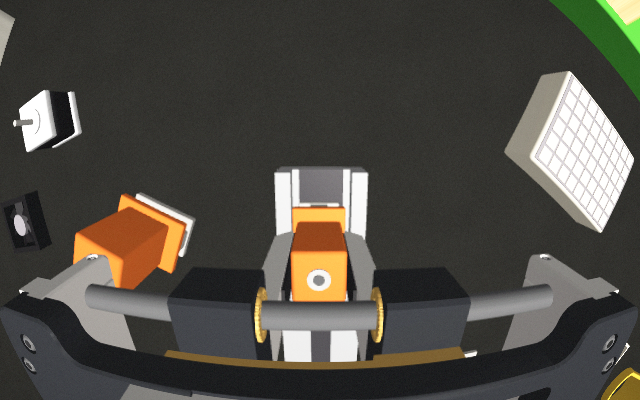

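The stop is in the pocket: its front foot edge is at wrist (320,205) and the rail end at (320,167), so TCP is at about rail x = 97, clear of the lips (82). Blue hasn't moved. Lifting slowly.

```bash
python3 -m pendant '[{"claw":0.02,"delta_pos":[0,0,-0.008],"rotation":[0,0,0]},{"claw":0.02,"delta_pos":[0,0,-0.016],"rotation":[0,0,0]},{"claw":0.02,"delta_pos":[0,0,-0.026],"rotation":[0,0,0]},{"claw":0.02,"delta_pos":[0,0,-0.036],"rotation":[0,0,0]},{"claw":0.02,"delta_pos":[0,0,-0.05],"rotation":[0,0,0]},{"claw":0.02,"delta_pos":[0,0,-0.07],"rotation":[0,0,0]},{"claw":0.02,"delta_pos":[0,0,-0.09],"rotation":[0,0,0]},{"claw":0.02,"delta_pos":[0,0,-0.11],"rotation":[0,0,0]},{"claw":0.02,"delta_pos":[0,0,-0.12],"rotation":[0,0,0]},{"claw":0.02,"delta_pos":[0,0,-0.12],"rotation":[0,0,0]}]' 25
python3 - <<'E'
from h import *
for n in ['wrist','side']: cv2.imwrite(f'pics/{n}4.png',manip.camera(n)[:,:,::-1])
s=manip.read_state();T=Ttool(s);print(T.round(3),s['wrist_force'])
# yaw -4deg tray: jaws along tray side; target (454,-258)
print((np.linalg.inv(T)@[454,-258,s['eef_pos'][2],1]).round(1), s['joints'].round(3))
E
```

```text
clock: 6.65
eef_pos: [657.4, 191.1, 170.0]
eef_rot: [3.141, -0.002, 0.437]
wrist_force: [0.1, 1.1, -1.9]
finger_gap: 27.8
[[ 9.06000e-01  4.23000e-01 -0.00000e+00  6.56945e+02]
 [ 4.23000e-01 -9.06000e-01  0.00000e+00  1.91038e+02]
 [-0.00000e+00 -0.00000e+00 -1.00000e+00  1.68433e+02]
 [ 0.00000e+00  0.00000e+00  0.00000e+00  1.00000e+00]] [ 0.35927715 -0.5883394  -1.18300089]
[-373.8  321.1   -0.     1. ] [0.229 0.634 1.125 0.    1.383 1.363]
```

View pics/wrist4.png

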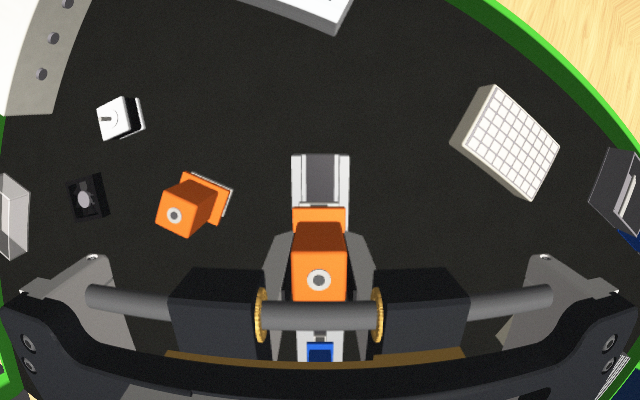

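View pics/side4.png

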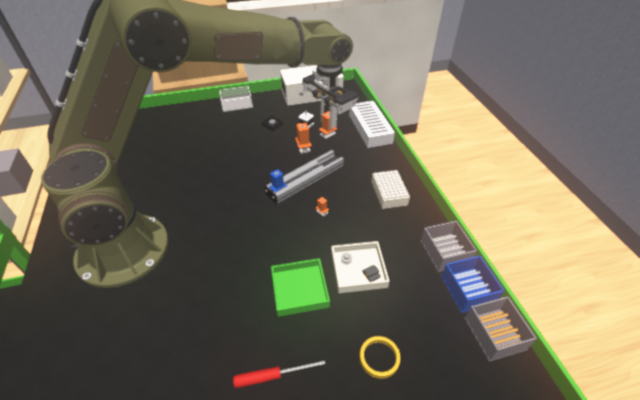

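Lifted and held firmly. Carrying over to the green tray at a height where the foot is about 136 mm up.

```bash
python3 -m pendant '[{"claw":0.02,"delta_pos":[-0.02,0.017,0],"rotation":[0,0,0.02]},{"claw":0.02,"delta_pos":[-0.056,0.048,0],"rotation":[0,0,0.08]},{"claw":0.02,"delta_pos":[-0.092,0.079,0],"rotation":[0,0,0.14]},{"claw":0.02,"delta_pos":[-0.128,0.11,0],"rotation":[0,0,0.2]},{"claw":0.02,"delta_pos":[-0.164,0.141,0],"rotation":[0,0,0.26]},{"claw":0.02,"delta_pos":[-0.2,0.172,0],"rotation":[0,0,0.32]},{"claw":0.02,"delta_pos":[-0.236,0.203,0],"rotation":[0,0,0.38]},{"claw":0.02,"delta_pos":[-0.272,0.234,0],"rotation":[0,0,0.44]},{"claw":0.02,"delta_pos":[-0.3,0.258,0],"rotation":[0,0,0.5]},{"claw":0.02,"delta_pos":[-0.31,0.266,0],"rotation":[0,0,0.5]}]' 25
python3 - <<'E'
from h import *
s=manip.read_state();T=Ttool(s);cv2.imwrite(f'pics/w5.png',manip.camera('wrist')[:,:,::-1])
print((np.linalg.inv(T)@[454,-258,s['eef_pos'][2],1]).round(1), s['joints'].round(3),s['eef_rot'])
E
```

```text
clock: 8.0
eef_pos: [487.6, -182.4, 167.9]
eef_rot: [-3.141, 0.001, -0.065]
wrist_force: [0.3, 0.7, -1.8]
finger_gap: 27.9
[-28.6  77.6  -0.    1. ] [-0.428  0.27   1.65   0.     1.223  1.208] [-3.14114205e+00  1.16328235e-03 -6.53637823e-02]
```

View pics/w5.png

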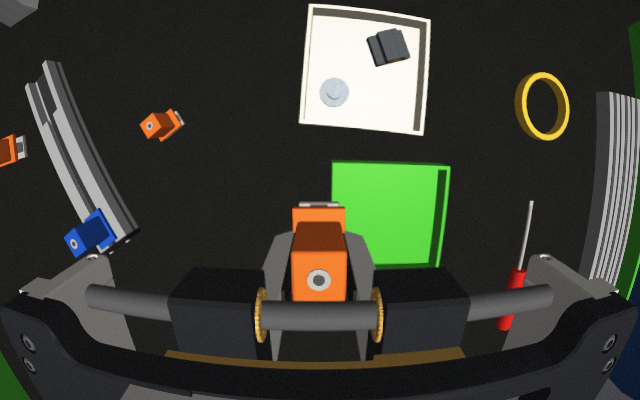

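Run:
```python
from h import *
s=manip.read_state()
for uv in [(332,161),(450,166),(440,268)]: print(uv,onz('wrist',uv,30,s).round(1))
```

```text
(332, 161) [ 524.1 -196.9   30. ]
(450, 166) [ 513.1 -326.3   30. ]
(440, 268) [ 391.2 -320.3   30. ]
```

The wrist view gives a tray centre of (454,-256), which agrees with the side view. Centring over it, then descending to just above the floor.

```bash
python3 -m pendant '[{"claw":0.02,"delta_pos":[-0.014,0.038,0],"rotation":[0,0,0]},{"claw":0.02,"delta_pos":[-0.0285,0.076,0],"rotation":[0,0,0]},{"claw":0.02,"delta_pos":[-0.0285,0.076,0.02],"rotation":[0,0,0]},{"claw":0.02,"delta_pos":[-0.0285,0.076,0.05],"rotation":[0,0,0]},{"claw":0.02,"delta_pos":[-0.0285,0.076,0.08],"rotation":[0,0,0]},{"claw":0.02,"delta_pos":[-0.0285,0.076,0.105],"rotation":[0,0,0]},{"claw":0.02,"delta_pos":[-0.0285,0.076,0.12],"rotation":[0,0,0]},{"claw":0.02,"delta_pos":[-0.0285,0.076,0.125],"rotation":[0,0,0]},{"claw":0.02,"delta_pos":[-0.0285,0.076,0.125],"rotation":[0,0,0]},{"claw":0.02,"delta_pos":[-0.0285,0.076,0.125],"rotation":[0,0,0]}]' 25
python3 - <<'E'
from h import *
s=manip.read_state();print(s['eef_pos'],s['wrist_force']);cv2.imwrite(f'pics/w6.png',manip.camera('wrist')[:,:,::-1])
cv2.imwrite(f'pics/s6.png',cv2.resize(manip.camera('side')[200:340,200:424,::-1],(800,500),interpolation=cv2.INTER_CUBIC))
E
```

```text
clock: 9.3
eef_pos: [454.5, -256.8, 43.8]
eef_rot: [3.141, 0.0, -0.064]
wrist_force: [0.2, -0.7, -2.0]
finger_gap: 27.8
[ 454.52979    -256.84522918   43.77693038] [ 0.21280205 -0.67931504 -2.0240615 ]
```

View pics/s6.png

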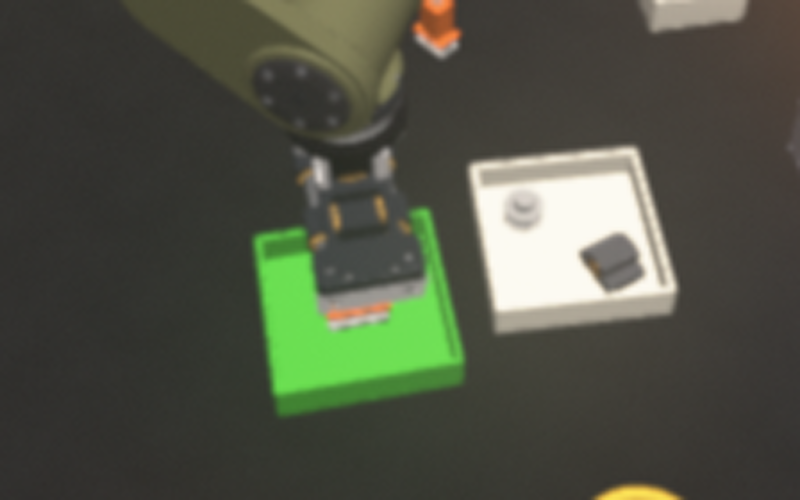

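View pics/w6.png

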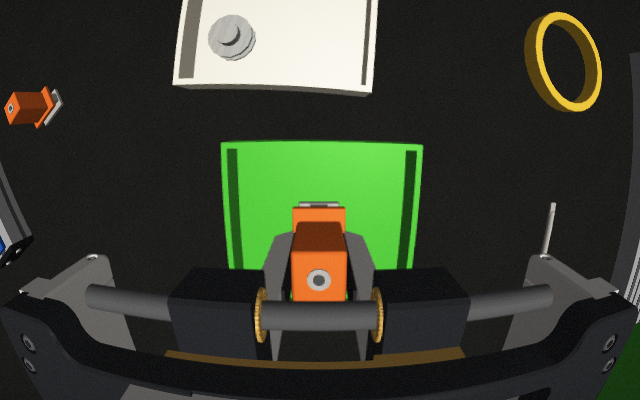

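The stop is upright and centred over the tray (wrist (319,280), tray walls at x 225–420). Lowering the last ~6.5 mm.

```bash
python3 -m pendant '[{"claw":0.02,"delta_pos":[0,0,0.002],"rotation":[0,0,0]},{"claw":0.02,"delta_pos":[0,0,0.004],"rotation":[0,0,0]},{"claw":0.02,"delta_pos":[0,0,0.0055],"rotation":[0,0,0]},{"claw":0.02,"delta_pos":[0,0,0.0065],"rotation":[0,0,0]},{"claw":0.02,"delta_pos":[0,0,0.0065],"rotation":[0,0,0]},{"claw":0.02,"delta_pos":[0,0,0.0065],"rotation":[0,0,0]}]' 25
```

```text
clock: 10.15
eef_pos: [454.4, -256.8, 37.1]
eef_rot: [3.141, 0.0, -0.064]
wrist_force: [0.5, -0.5, -1.0]
finger_gap: 27.7
```

```bash
python3 -m pendant '[{"claw":0.02,"delta_pos":[0,0,0.0005],"rotation":[0,0,0]},{"claw":0.02,"delta_pos":[0,0,0.001],"rotation":[0,0,0]},{"claw":0.02,"delta_pos":[0,0,0.001],"rotation":[0,0,0]}]' 25
```

```text
clock: 10.52
eef_pos: [454.8, -257.1, 37.1]
eef_rot: [3.141, -0.001, -0.064]
wrist_force: [-1.3, 1.7, 10.2]
finger_gap: 27.8
```

Contact confirmed (10 N upward at the expected height). Opening in steps.

```bash
python3 -m pendant '[{"claw":0.03,"delta_pos":[0,0,0],"rotation":[0,0,0]},{"claw":0.035,"delta_pos":[0,0,0],"rotation":[0,0,0]},{"claw":0.045,"delta_pos":[0,0,0],"rotation":[0,0,0]},{"claw":0.06,"delta_pos":[0,0,0],"rotation":[0,0,0]},{"claw":0.06,"delta_pos":[0,0,0],"rotation":[0,0,0]},{"claw":0.06,"delta_pos":[0,0,0],"rotation":[0,0,0]}]' 25
python3 -m pendant '[{"claw":0.06,"delta_pos":[0,0,-0.015],"rotation":[0,0,0]},{"claw":0.06,"delta_pos":[0,0,-0.04],"rotation":[0,0,0]},{"claw":0.06,"delta_pos":[0,0,-0.08],"rotation":[0,0,0]},{"claw":0.06,"delta_pos":[0,0,-0.12],"rotation":[0,0,0]},{"claw":0.06,"delta_pos":[-0.05,0,-0.15],"rotation":[0,0,0]},{"claw":0.06,"delta_pos":[-0.09,0,-0.16],"rotation":[0,0,0]},{"claw":0.06,"delta_pos":[-0.09,0,-0.16],"rotation":[0,0,0]},{"claw":0.06,"delta_pos":[-0.09,0,-0.16],"rotation":[0,0,0]}]'
python3 - <<'E'
from h import *
s=manip.read_state();cv2.imwrite(f'pics/w7.png',manip.camera('wrist')[:,:,::-1]);cv2.imwrite(f'pics/s7.png',manip.camera('side')[:,:,::-1]);cv2.imwrite(f'pics/sc7.png',manip.camera('scene')[:,:,::-1])
E
```

```text
clock: 11.28
eef_pos: [454.8, -257.1, 37.1]
eef_rot: [3.141, -0.001, -0.064]
wrist_force: [-0.4, -0.1, 0.5]
finger_gap: 59.9
clock: 12.28
eef_pos: [365.3, -251.3, 197.6]
eef_rot: [3.14, -0.002, -0.064]
wrist_force: [-0.8, 0.1, -0.4]
finger_gap: 59.7
```

View pics/w7.png

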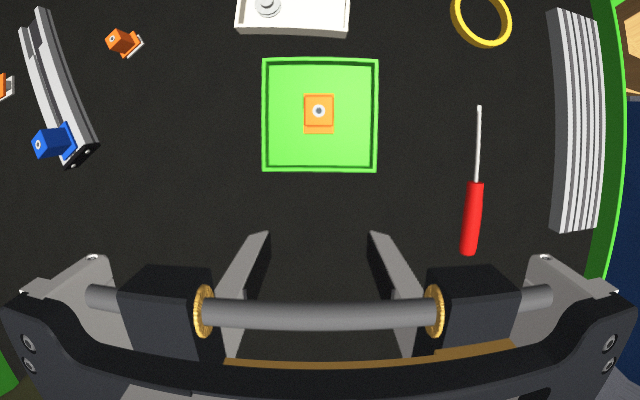

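View pics/s7.png

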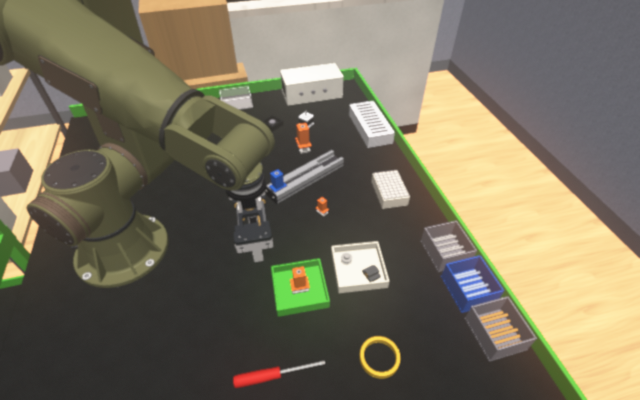

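The stop stands upright in the middle of the green tray (wrist (319,111)), and everything else looks as it was. One numeric check, then I'll hand in.

Run:
```python
from h import *
s=manip.read_state()
print('top wrist@79',onz('wrist',(319,111),79,s).round(1),'blue',onz('wrist',(38,145),91,s).round(1), onz('side',(276.9,172.4),91).round(1))
d=cv2.absdiff(cv2.imread('pics/side0.png'),cv2.imread('pics/s7.png')).max(2)
for n,(u,v,r) in {'blue':(276,178,10),'pulley':(347,258,7),'bearing':(372,272,9),'well':(391,188,18),'tape':(380,357,22),'driver':(280,374,45),'small':(322,206,8)}.items(): print(n,np.percentile(d[max(0,v-r):v+r,u-r:u+r],95))
manip.sign_off()
```

```text
top wrist@79 [ 453.1 -255.2   79. ] blue [466.  101.2  91. ] [470.9 101.5  91. ]
blue 4.0
pulley 1.0
bearing 1.0
well 1.0
tape 2.0
driver 2.0
small 2.0
the job is handed in; nothing more can be done
```

The orange stop now stands upright on the floor of the green tray, and the job is handed in at about 12.4 s of the 43 s allowed. `sign_off()` gives no verdict, so the judged result isn't known.

I gripped the stop in the rail across its 28 mm block and slid it 105 mm along the slot to about rail x = 96. I lifted it straight out there, carried it across and set it down until I felt about 10 N of contact. Then I let go and backed the gripper off clear.

**Last checks:**
- **Stop position:** its top measured (453, -255) mm, within a few mm of the tray centre at (454, -256). It looks upright in the wrist and side views.
- **Blue stop:** it measured (466, 101) mm against about (468, 102) mm at the start, a difference that is within measurement error.
- **Other items:** the pulley, bearing block, well plate, tape roll and screwdriver show no change between the first and last side pictures. I checked the fan and stepper only by eye in that view, and they looked unmoved.

No check failed. The only disagreement was the side camera, which read about 3–5 mm differently from the wrist and scene cameras on the orange stop's starting position; I used the wrist value.

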